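Shut the board-test jig and hold it down

TASK

A circuit board lies ready in the pulled-out tray of the test jig. With the fingertips only, push the tray fully home into the jig, then push the sprung lid all the way down over the board and finish while still holding it pressed shut (it springs up again if let go). Do not touch the board, which stays lying in its tray, and leave the other things on the bench where they are.

Things in the scene. Friction and masses are not known exactly. Their poses are not given: they have to be found in the camera images.
- jig: fixed blue plastic test jig, 170 x 170 mm, side walls 55 mm high; origin at the centre of its underside on the bench; its x axis points from the tray side (front) to the hinge side (back), y to its left seen from the front, z up
- tray (a joint): how far the blue tray is pulled out of the jig, m: 0 is fully home (hard stop), at most 0.085; it slides along the jig's x axis, pulled out towards -x, and stays where it is left (friction about 2.5 N)
- tray_front (a point): centre of the outer face of the tray's upright front plate, 29 mm above the bench, moving with the tray; the plate is 124 mm wide (along the jig's y), 15 mm thick, from 6 to 52 mm above the bench; fully home this face is 100 mm in front (-x) of the jig's origin. Pushed along the jig's +x; the board's nest lies behind it
- lid (a joint): angle of the lid about its hinge, rad: 0 is shut (level, hard stop), 0.95 is fully open, where a spring keeps it; the spring takes about 6 N downward at the pad when shut, less when open
- lid_hinge (a point): centre of the hinge line, which runs along the jig's y at its back, 80 mm behind (+x of) the jig's origin and 62 mm above the bench
- lid_pad (a point): centre of the outer face of the lid's rubber press pad (30 x 80 mm), moving with the lid; 140 mm from the hinge line, 8 mm above the lid's mid-plane. Lid: aluminium frame with clear window, 160 mm from hinge to free edge, 140 wide, 10 thick. Open, the free edge is up and the outer face looks up and back; shut, the pad faces up, 60 mm in front of the jig's origin, 70 mm above the bench
- board_mid (a point): centre of the green circuit board, 92 x 88 x 4 mm with parts up to 12 mm high, lying unfastened in the nest on four upright steel locating pins; it rides along with the tray
- screwdriver: bystander: screwdriver lying to the left of the jig, 170 mm long
- jar: bystander: small closed jar standing to the right front of the jig, 48 mm across, 50 mm high; origin under its centre
- meter: bystander: grey hand multimeter lying to the right of the jig, 150 x 75 x 39 mm; origin under its centre
- board (a joint): how far the board has been lifted up its locating pins, m: 0 is lying on the nest floor

How it is judged:
By the outcome, as a careful person would: the job done as asked, in the order asked, and still so for the second after the job is handed in, while the arm keeps its last pose, push and grip.
It also fails if it takes over 42 s, if anything falls off the work surface, if the arm or the gripper's body presses on something with over 40 N, if the wrist force passes 120 N, or if a joint passes its speed limit or range.

ROBOT

A 7-joint arm with a two-finger parallel gripper is mounted at the origin on the work surface. World frame = base frame: x ahead of the robot, y to its left, z up, the work surface at z = 0. Lengths are in m, angles in rad, forces in N, time in s.
With the tool pointing down it reaches from about 0.4 to 0.9 m from the base axis. Payload 5.5 kg.
Tool frame: the origin (TCP) lies on the front face of the gripper's body, between the roots of the fingers; the fingertips stand 73 mm ahead of it and the grasp point (between the pads) lies 54 mm ahead of it; z points along the fingers, y is the line along which they close (so a half turn about z gives the same grasp; the last joint's range is limited). The gripper opens to 85 mm and grips with 20 to 120 N. Pads are 22 mm wide; open, the fingers measure 114 mm over their backs; the gripper's body (76 mm by 85 mm) begins 54 mm behind the grasp point. The pads swing forward as they close: fully open they stand 13 mm farther back than shut.
Start: joints at [1.507, 0.501, -0.427, 1.55, 0.221, 1.138, -0.21], TCP at [0.209, -0.616, 0.304] pointing down, gripper open.
Joint ranges: [-2.88, 2.88], [-0.31, 2.03], [-1.54, 1.56], [0.2, 2.42], [-1.41, 4.55], [0.19, 2.02], [-2.57, 2.57]. Speed limits (rad/s): [2.57, 2.57, 3.14, 3.14, 3.14, 3.14, 3.14].

INTERFACE

Orientations are given as [roll, pitch, yaw] about the fixed x, y, z axes, in that order (R = Rz(yaw) Ry(pitch) Rx(roll)).
In Python, from station import sensors, imaging, arm, spotter gives the robot as it stands.
- The arm moves only by the shell command python3 -m jog 'ROWS' [FORCE]. ROWS is JSON, a list that holds one entry, the list of rows, each a list of 5 numbers: the opening, from 0 (shut) to 1 (fully open), then the shift along the tool's x, y, z in units of 40 mm (1.0 is 40 mm), then the turn about the tool's z in degrees. In form: [[[jaw, x, y, z, twist], ...]]. A call has 1 to 20 rows; each row shifts and turns the commanded pose from where the row before left it, along the tool's axes as they then stand; what a row does not reach is not made up. A row lasts 1/10 s, in which the tool goes at most 50 mm and 8.59 degrees, less where a joint would pass 70% of its speed; a pose out of reach is approached as far as the arm can. A call is refused whole if a number of a shift passes 1 or a number of a turn 8.59, either way. A call with a gripper value outside its range is refused whole. The fingers move at their own pace and stop on an object; FORCE is the grip in N (left out, the last holds). Time passes only in rows, so rows that do not move let the fingers close. It gives the time, the measured TCP pose, the force, the opening and the grip force at its end, in the units of the state.
- sensors.state(): the state, without advancing time (a new reading comes with each control period).
- imaging.get_image(name): name is "scene" or "top" or "wrist"; returns a dict with "img" (420x560x3 uint8, red, green, blue), "mtx" (3x3 intrinsics, pixels), "k1" (the pictures are not rectified: a ray, as slopes to the right and down, at radius r is drawn at 1 + k1 r^2 times it, then the intrinsics apply), "extrinsics" (4x4, takes a point from camera to world coordinates). Camera axes: x right, y up, looking along -z (the intrinsics and any distortion apply to the point x, -y, -z); pixel columns grow to the right and rows downward; lengths in m; the calibration is good to about 2 mm. A picture is of the moment at which its call begins. There is no depth.
- arm.close_job(): hands the job in; it is judged then, once.
Trained networks look in a picture, given as the dict that the camera call returned (one of the last four; its "shot" number tells which), for a name from the list of things; names that differ only in an ending like _2 or _b are one class to them, and where a whole thing is asked for, a point or a joint stands for the part that bears it (a point fixed in the world has none). Each returns a list of dicts, best first, with "conf" (0 to 1); they miss things now and then, are a little off and sometimes report something else, mostly with a low value. They report only what shows in the picture. A call takes as long as a camera call.
- spotter.spot_in(picture, name): "location" ([row, column] in pixels, amid what is visible of it).
- spotter.masks_of(picture, name): "pixels" (420x560 bool, what is visible of it) and "location" ([row, column] in pixels, amid what is visible of it).
The state is a dict: "time_s": time; "q": joint angles; "qvel": joint speeds; "tau": joint torques, N m; "eef_pos": TCP position; "eef_rot": TCP orientation; "ft_force": force on the tool from outside, world axes, zero at the start; "moment": the same for the moment, N m; "finger_gap": finger opening in m; "grasp_force": force on a finger pad.
Only numpy, scipy, OpenCV 4.12 (cv2) and the standard library are available. Lean on these libraries where they do the work, as an engineer would, in place of code of your own. Each camera call takes 0.05 s, during which the arm holds its last target. There are 200 camera calls.

## Working session

There is one attempt and no reset: what is moved stays moved. The work goes in short steps, Python scripts to look and compute and a shell command to move; the robot and the scene stay as the last step left them, time stands still between calls to the robot, and variables do not carry over. Pictures are saved under pics/ and viewed, at most 10 in all, crops included, and the job is handed in when it is done.

```bash
mkdir -p pics
cat > h.py <<'E'
import numpy as np, cv2
from station import sensors, imaging, arm, spotter
def save(p,n): cv2.imwrite('pics/'+n,cv2.cvtColor(p['img'],cv2.COLOR_RGB2BGR))
def ray(p,rc):
    K=p['mtx'];E=np.array(p['extrinsics'])
    xd=np.array([(rc[1]-K[0][2])/K[0][0],(rc[0]-K[1][2])/K[1][1]]);x=xd.copy()
    for _ in range(20): x=xd/(1+p['k1']*(x@x))
    d=E[:3,:3]@np.array([x[0],-x[1],-1]); return E[:3,3],d
def atz(p,rc,z):
    o,d=ray(p,rc); return o+d*(z-o[2])/d[2]
def proj(p,X):
    E=np.array(p['extrinsics']);K=p['mtx'];c=E[:3,:3].T@(np.array(X)-E[:3,3])
    s=np.array([c[0],-c[1]])/-c[2]; s=s*(1+p['k1']*(s@s)); return [K[1][1]*s[1]+K[1][2],K[0][0]*s[0]+K[0][2]]
E
python3 - <<'E'
from h import *
s=sensors.state(); print(s)
a=imaging.get_image('scene');b=imaging.get_image('top')
im=[]
for p,n in((a,'scene'),(b,'top')):
    save(p,n+'0.png'); print(n,np.round(p['extrinsics'],3).tolist())
    for k in ['jig','tray_front','lid_pad','lid_hinge','board_mid','screwdriver','jar','meter']:
        r=spotter.spot_in(p,k); print(k,[(np.round(x['location']).tolist(),round(x['conf'],2)) for x in r[:2]], np.round(atz(p,r[0]['location'],.04),3) if r else '')
E
```

```text
{'time_s': 0.0, 'q': array([ 1.50719687,  0.50187516, -0.42682634,  1.55146631,  0.22080734,
        1.13826932, -0.21026793]), 'qvel': array([ 5.12891235e-04, -3.54562410e-04,  4.07810778e-06, -3.47995733e-04,
       -7.49871651e-04, -1.97504675e-03,  7.66269479e-04]), 'tau': array([ 3.46275274e-04, -5.69521379e+01, -5.81585303e+00, -2.80940527e+01,
        1.07865551e-02,  1.18443085e-02,  2.49996401e-05]), 'eef_pos': array([ 0.20845517, -0.61508353,  0.30283839]), 'eef_rot': array([-3.13963906e+00, -8.76557241e-05,  3.26923446e-01]), 'ft_force': array([-0.36226455,  0.98022186, -0.2686475 ]), 'moment': array([-0.00606586, -0.03758713,  0.0430478 ]), 'grasp_force': 0.0, 'finger_gap': 0.0850942521422843}
scene [[-0.637, -0.554, 0.536, 1.07], [0.771, -0.468, 0.432, 0.431], [0.012, 0.688, 0.725, 0.758], [0.0, 0.0, 0.0, 1.0]]
jig [([190.0, 205.0], 0.96)] [ 0.587 -0.15   0.04 ]
tray_front [([181.0, 241.0], 0.95)] [ 0.522 -0.114  0.04 ]
lid_pad [([175.0, 185.0], 0.68)] [ 0.581 -0.213  0.04 ]
lid_hinge [([176.0, 180.0], 0.84)] [ 0.591 -0.217  0.04 ]
board_mid [] 
screwdriver [([239.0, 272.0], 0.91)] [0.6   0.034 0.04 ]
jar [([133.0, 213.0], 0.69)] [ 0.446 -0.267  0.04 ]
meter [([170.0, 135.0], 0.89)] [ 0.639 -0.302  0.04 ]
top [[-0.021, 0.994, -0.111, 0.473], [-1.0, -0.023, -0.02, 0.033], [-0.023, 0.111, 0.994, 0.955], [0.0, 0.0, 0.0, 1.0]]
jig [([196.0, 356.0], 0.64), ([200.0, 287.0], 0.62)] [ 0.585 -0.132  0.04 ]
tray_front [([218.0, 358.0], 0.64)] [ 0.532 -0.135  0.04 ]
lid_pad [([162.0, 364.0], 0.91)] [ 0.666 -0.155  0.04 ]
lid_hinge [([165.0, 365.0], 0.77)] [ 0.659 -0.157  0.04 ]
board_mid [([216.0, 351.0], 0.75)] [ 0.538 -0.119  0.04 ]
screwdriver [([201.0, 290.0], 0.72)] [0.576 0.023 0.04 ]
jar [([217.0, 354.0], 0.66), ([256.0, 420.0], 0.64)] [ 0.536 -0.125  0.04 ]
meter [([187.0, 429.0], 0.88)] [ 0.603 -0.307  0.04 ]
```

Run:
```python
import cv2
a=cv2.imread('pics/scene0.png')[80:290,60:340];cv2.imwrite('pics/c1.png',cv2.resize(a,(800,600),interpolation=2))
a=cv2.imread('pics/top0.png')[110:290,250:490];cv2.imwrite('pics/c2.png',cv2.resize(a,(800,600),interpolation=2))
```

```text
(no output)
```

View pics/c1.png

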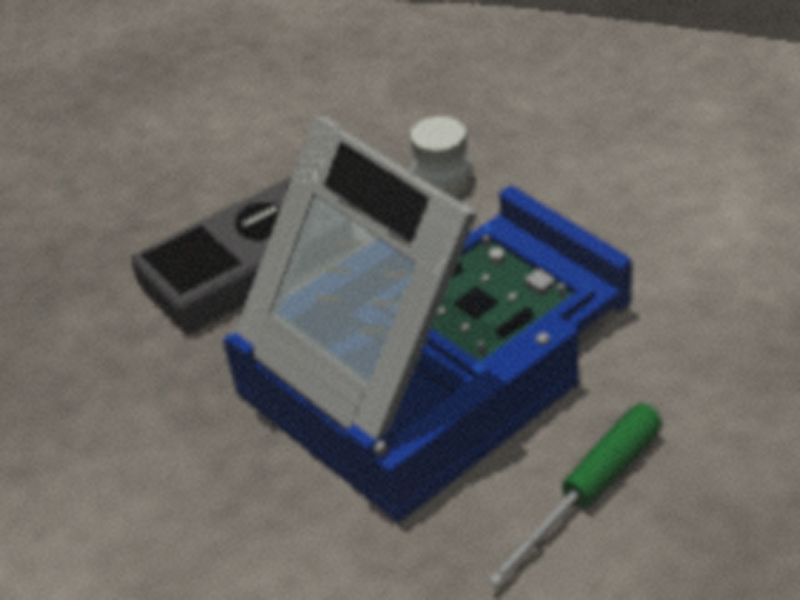

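View pics/c2.png

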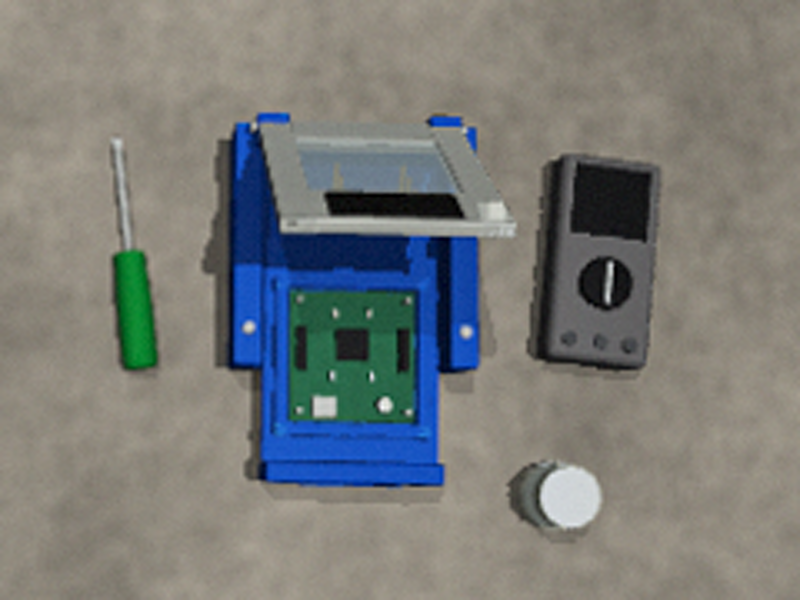

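The crops show the pulled-out tray in front (plate top front edge from about (480,263) to (483,441) in top crop), the lid fully open, the screwdriver on the left, the meter on the right and the jar at the right front. Next I compute the jig pose from the wall corners.

Run:
```python
from h import *
p=imaging.get_image('top')
f=lambda r,c,z: atz(p,[110+(r+.5)*.3,250+(c+.5)*.3],z)
for n,r,c,z in [('wFL',366,232,.055),('wFR',368,478,.055),('wBR',128,476,.055),('wBL',122,235,.055),('plL',480,263,.052),('plR',483,441,.052),('plBackL',462,265,.052),('jar',497,570,.05),('lidfreeL',228,282,.18),('lidfreeR',232,514,.18)]: print(n,f(r,c,z).round(3))
```

```text
wFL [ 0.53  -0.045  0.055]
wFR [ 0.524 -0.215  0.055]
wBR [ 0.693 -0.223  0.055]
wBL [ 0.701 -0.053  0.055]
plL [ 0.452 -0.064  0.052]
plR [ 0.446 -0.186  0.052]
plBackL [ 0.464 -0.066  0.052]
jar [ 0.434 -0.276  0.05 ]
lidfreeL [ 0.604 -0.067  0.18 ]
lidfreeR [ 0.598 -0.207  0.18 ]
```

```bash
python3 -m jog '[[[0,0,0,0,7],[0,0,0,0,7],[0,0,0,0,7],[0,0.36,-0.96,0,0],[0,0.36,-0.96,0,0],[0,0.36,-0.96,0,0],[0,0.36,-0.96,0,0],[0,0.36,-0.96,0,0],[0,0.36,-0.96,0,0],[0,0.36,-0.96,0,0],[0,0.36,-0.96,0,0],[0,0.36,-0.96,0,0],[0,0.36,-0.96,0,0],[0,0.36,-0.96,0,0],[0,0.36,-0.96,0,0],[0,0.36,-0.96,0,0],[0,0,0,0,0],[0,0,0,0,0]]]'
```

```text
time_s: 2.75
eef_pos: [0.4158, -0.1234, 0.3041]
eef_rot: [3.141, -0.0, -0.037]
ft_force: [0.2, -1.1, 0.5]
finger_gap: -0.0001
grasp_force: 0.0
```

```bash
python3 -m jog '[[[0,0,0,0.9,0],[0,0,0,0.9,0],[0,0,0,0.9,0],[0,0,0,0.9,0],[0,0,0,0.7,0],[0,0,0,0.5,0],[0,0,0,0.4,0],[0,0,0,0,0],[0,0,0,0,0]]]'
python3 - <<'E'
from h import *
p=imaging.get_image('scene');cv2.imwrite('pics/s1.png',cv2.resize(cv2.cvtColor(p['img'],cv2.COLOR_RGB2BGR)[60:270,80:360],(800,600)))
E
```

```text
time_s: 3.65
eef_pos: [0.4152, -0.1252, 0.0959]
eef_rot: [3.141, 0.001, -0.041]
ft_force: [0.3, 0.4, -0.4]
finger_gap: 0.0
grasp_force: 0.0
```

View pics/s1.png

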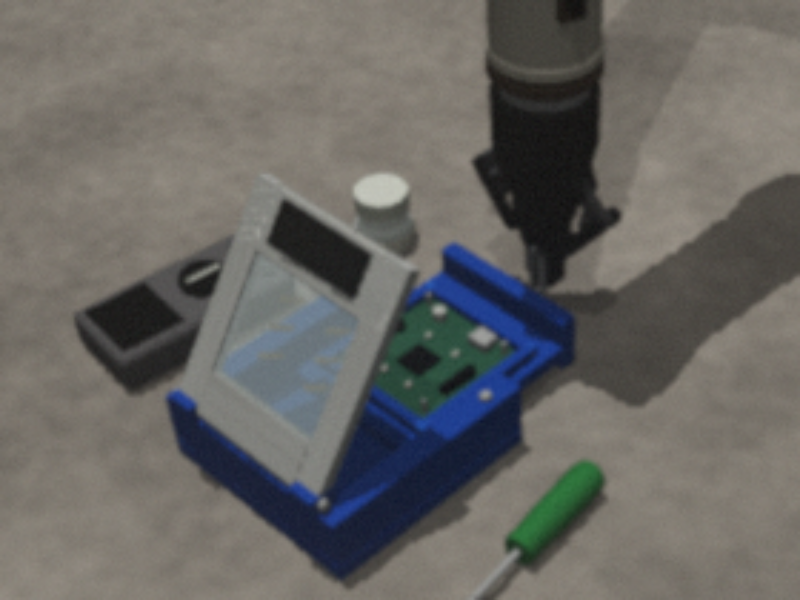

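The closed fingertips stand just in front of the plate's centre (about (270,545) in the crop), clear of everything. Now I push.

```bash
python3 -m jog '[[[0,0.15,0,0,0],[0,0.15,0,0,0],[0,0.15,0,0,0],[0,0.15,0,0,0],[0,0.15,0,0,0],[0,0.15,0,0,0],[0,0.15,0,0,0],[0,0.15,0,0,0],[0,0.15,0,0,0],[0,0.15,0,0,0],[0,0.15,0,0,0],[0,0.15,0,0,0],[0,0,0,0,0]]]'
python3 -m jog '[[[0,0.1,0,0,0],[0,0.1,0,0,0],[0,0,0,0,0]]]'
```

```text
time_s: 5.0
eef_pos: [0.489, -0.1268, 0.0961]
eef_rot: [-3.141, -0.002, -0.04]
ft_force: [0.8, 0.5, 0.1]
finger_gap: -0.0001
grasp_force: 0.0
time_s: 5.3
eef_pos: [0.4963, -0.127, 0.096]
eef_rot: [-3.141, -0.001, -0.039]
ft_force: [-0.1, 0.1, 0.5]
finger_gap: -0.0003
grasp_force: 0.3
```

```bash
python3 -m jog '[[[0,0.1,0,0,0],[0,0.1,0,0,0]]]'; python3 -m jog '[[[0,0.1,0,0,0],[0,0.1,0,0,0]]]'
python3 - <<'E'
from h import *
p=imaging.get_image('scene');cv2.imwrite('pics/s2.png',cv2.resize(cv2.cvtColor(p['img'],cv2.COLOR_RGB2BGR)[60:270,80:360],(800,600)))
E
```

```text
time_s: 5.5
eef_pos: [0.5035, -0.1274, 0.0959]
eef_rot: [-3.141, 0.0, -0.039]
ft_force: [-2.0, 0.9, 0.5]
finger_gap: -0.0004
grasp_force: 1.4
time_s: 5.7
eef_pos: [0.5051, -0.1277, 0.0946]
eef_rot: [3.14, 0.015, -0.04]
ft_force: [-25.4, 2.4, 18.7]
finger_gap: 0.0001
grasp_force: 12.8
```

View pics/s2.png

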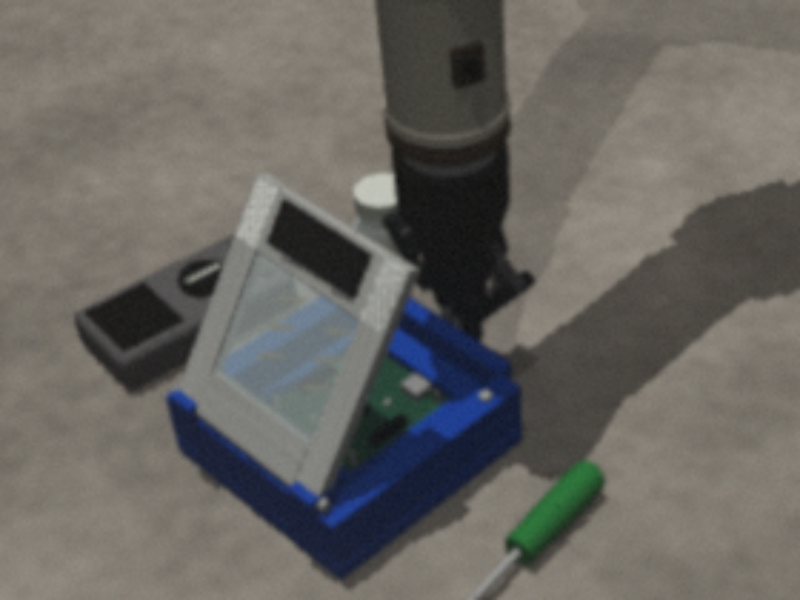

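The tray is flush with the jig walls (25 N against the stop at the expected x) and the board is lying flat. Next I back off, rise and cross over the lid.

```bash
python3 -m jog '[[[0,-0.5,0,0,0],[0,-0.5,0,0,0],[0,0,0,-0.9,0],[0,0,0,-0.9,0],[0,0,0,-0.9,0],[0,0,0,-0.9,0],[0,0,0,-0.9,0],[0,0,0,-0.9,0],[0,0.9,0.02,0,0],[0,0.9,0.02,0,0],[0,0.9,0.02,0,0],[0,0.9,0.02,0,0],[0,0.9,0,0,0],[0,0,0,0,0],[0,0,0,0,0]]]'
python3 - <<'E'
from h import *
p=imaging.get_image('wrist');save(p,'w.png')
for k in ['lid_pad','tray_front','board_mid']:
    r=spotter.spot_in(p,k); print(k,[(np.round(x['location']).tolist(),round(x['conf'],2)) for x in r[:2]])
pp=imaging.get_image('top')
r=spotter.spot_in(pp,'lid_pad'); print([(np.round(x['location']).tolist(),x['conf'],atz(pp,x['location'],.181).round(3)) for x in r])
O=np.array([.615,-.134,0]);c,s=np.cos(-.04),np.sin(-.04)
W=lambda x,y,z:O+[c*x-s*y,s*x+c*y,z]
print('exp pad wrist',proj(p,W(.005,0,.181)), proj(p,W(.005,.04,.181)),proj(p,W(.005,-.04,.181)))
E
```

```text
time_s: 7.25
eef_pos: [0.6519, -0.1362, 0.3114]
eef_rot: [-3.14, -0.0, -0.039]
ft_force: [0.3, -0.1, -0.3]
finger_gap: 0.0003
grasp_force: 0.0
lid_pad [([226.0, 273.0], 0.72)]
tray_front []
board_mid []
[([163.0, 362.0], 0.75, array([ 0.634, -0.123,  0.181]))]
exp pad wrist [np.float64(280.2265624634949), np.float64(275.2644708237359)] [np.float64(279.98896813978484), np.float64(213.71164188801058)] [np.float64(280.1298113466373), np.float64(336.80832476010283)]
```

View pics/w.png

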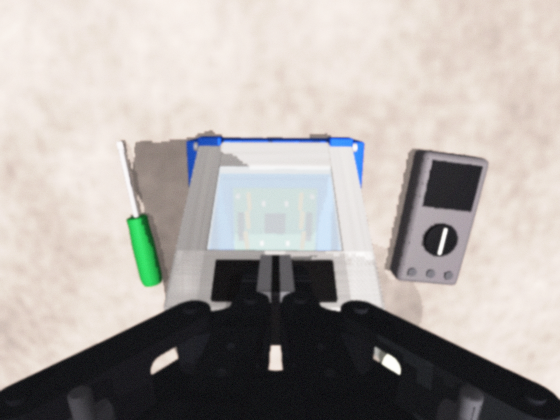

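The wrist view shows the pad at columns 213–337, rows 260–300, with the fingers centred at column 275. This matches the predicted jig pose. I start the arc now.

```bash
python3 -m jog '[[[0,0,0,0.6,0],[0,0,0,0.6,0],[0,-0.26,0,0.12,0],[0,-0.26,0,0.11,0],[0,-0.23,0,0.14,0],[0,-0.23,0,0.14,0],[0,-0.26,0,0.24,0],[0,-0.27,0,0.25,0],[0,0,0,0,0]]]'
python3 - <<'E'
from h import *
p=imaging.get_image('scene');cv2.imwrite('pics/s3.png',cv2.resize(cv2.cvtColor(p['img'],cv2.COLOR_RGB2BGR)[60:270,80:360],(800,600)))
E
```

```text
time_s: 8.45
eef_pos: [0.5898, -0.1346, 0.2236]
eef_rot: [3.141, 0.0, -0.04]
ft_force: [1.9, -0.7, 2.5]
finger_gap: -0.0003
grasp_force: 1.7
```

View pics/s3.png

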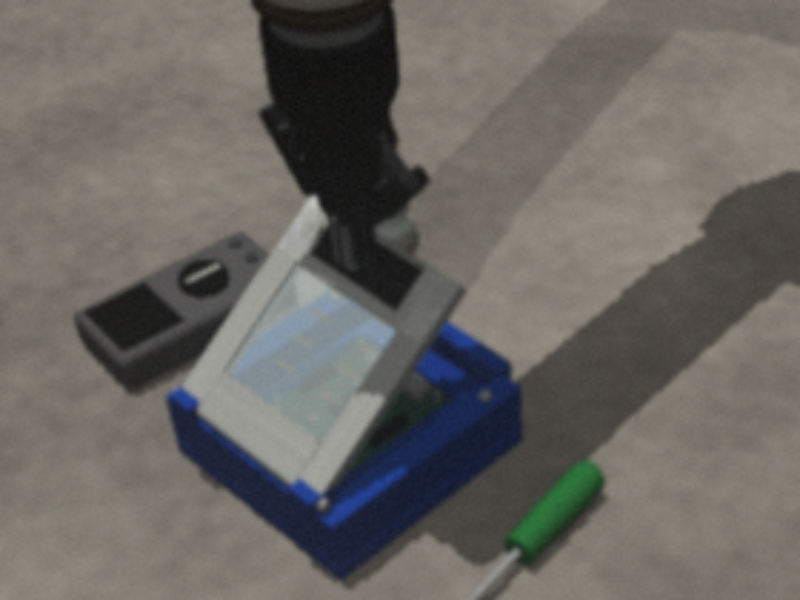

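The fingertips rest on the pad (about (265,345)), the lid is swinging down and the force is small. I continue the arc to just above shut.

```bash
python3 -m jog '[[[0,-0.22,0,0.3,0],[0,-0.21,0,0.29,0],[0,-0.15,0,0.34,0],[0,-0.15,0,0.34,0],[0,-0.06,0,0.24,0],[0,-0.05,0,0.24,0],[0,-0.03,0,0.15,0],[0,0,0,0,0]]]'
```

```text
time_s: 9.3
eef_pos: [0.5567, -0.133, 0.1479]
eef_rot: [-3.142, -0.001, -0.04]
ft_force: [3.0, -0.7, 5.2]
finger_gap: -0.0004
grasp_force: 3.0
```

```bash
python3 -m jog '[[[0,0,0,0.1,0],[0,0,0,0.05,0],[0,0,0,0,0]]]';python3 -m jog '[[[0,0,0,0.05,0],[0,0,0,0.05,0],[0,0,0,0,0]]]'
```

```text
time_s: 9.6
eef_pos: [0.5564, -0.133, 0.1427]
eef_rot: [3.141, -0.0, -0.04]
ft_force: [1.8, 0.1, 8.2]
finger_gap: 0.0002
grasp_force: 3.7
time_s: 9.9
eef_pos: [0.5565, -0.1328, 0.1414]
eef_rot: [3.139, 0.0, -0.04]
ft_force: [-7.7, 1.8, 31.4]
finger_gap: 0.0001
grasp_force: 15.7
```

```bash
python3 -m jog '[[[0,0,0,-0.02,0],[0,0,0,0,0],[0,0,0,0,0]]]'
python3 - <<'E'
from h import *
p=imaging.get_image('scene');cv2.imwrite('pics/s4.png',cv2.resize(cv2.cvtColor(p['img'],cv2.COLOR_RGB2BGR)[60:270,80:360],(800,600)))
E
```

```text
time_s: 10.2
eef_pos: [0.5565, -0.1329, 0.1417]
eef_rot: [3.14, -0.0, -0.04]
ft_force: [-6.5, 1.4, 25.7]
finger_gap: -0.0002
grasp_force: 13.1
```

View pics/s4.png

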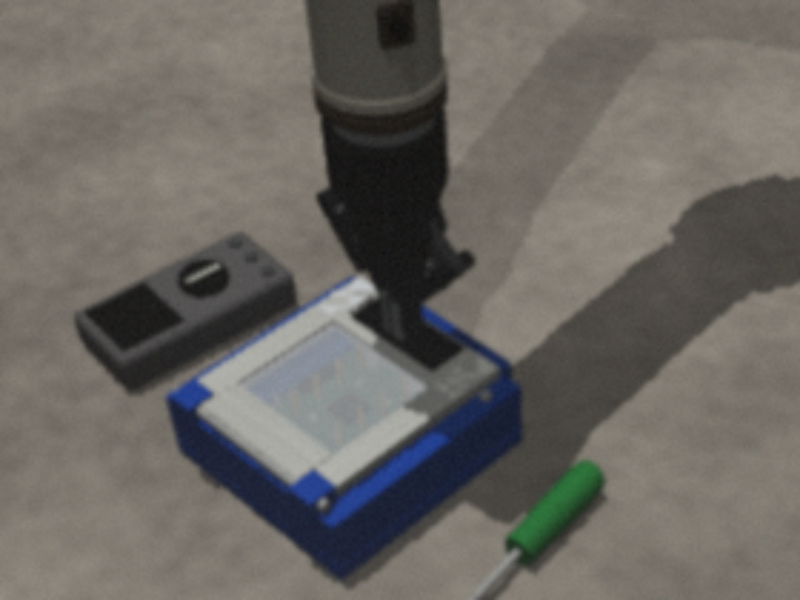

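The lid is level and shut, with the fingertips on the pad at about (330,400) pressing with 26 N. The tray is home.

```bash
python3 -c "
from station import arm; print(arm.close_job())"
```

```text
the job is handed in; nothing more can be done
None
```

The tray is fully home and the lid is held shut by the fingertips at about 26 N. The job was handed in at about 10 s, with the board and the other things on the bench untouched.

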